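# Set the gap of a pigment mill

### The arm

A 6-joint arm with a two-finger parallel gripper is mounted at the origin on the work surface. World frame = base frame: x ahead of the robot, y to its left, z up, the work surface at z = 0. Lengths are in mm, angles in rad, forces in N, time in s.
With the tool pointing down it reaches from about 350 to 875 mm from the base axis. Payload 4.2 kg.
Tool frame: the origin (TCP) lies where the fingers leave the gripper's body, on its centre line; the fingertips stand ahead of it and the grasp point (between the pads) lies 54 mm ahead of it (arm.nose_length is the z of the fingertips in the tool frame, in mm); z points along the fingers, x is the direction in which the jaws open and shut, and the axes are right-handed (so a half turn about z gives the same grasp; the last joint's range is limited). The gripper opens to 85 mm and grips with 20 to 120 N. Pads are 22 mm wide; open, the fingers measure 114 mm over their backs; the gripper's body (76 mm by 85 mm) begins 54 mm behind the grasp point. The pads swing forward as they close: fully open they stand 13 mm farther back than shut.
Start: joints at [-1.072, 0.385, 0.008, 0, -1.194, -0.259], TCP at [148.46, -607.091, 303.912] pointing down, gripper open.
Joint ranges: [-3.14, 3.14], [-1.21, 2.06], [-1.07, 1.41], [-3.16, 2.05], [-2.99, -0.16], [-3.1, 3.1]. Speed limits (rad/s): [2.79, 2.79, 3.14, 3.14, 3.14, 3.14].

### API

Orientations are given as a unit quaternion [x, y, z, w].
In Python, from bench import arm, imaging, job_done gives the robot as it stands.
- The arm moves only by the shell command python3 -m crank 'ROWS' [OPENING]. ROWS is a JSON object of lists of equal length, an entry for each row: "delta_pos": the shift along the tool's x, y, z in m, a list of three; "twist": the turn about the tool's z in rad. In form: {"delta_pos": [[tx, ty, tz], ...], "twist": [twist, ...]}. A call has 1 to 8 rows; each row shifts and turns the commanded pose from where the row before left it, along the tool's axes as they then stand; what a row does not reach is not made up. A row lasts 1/12 s, in which the tool goes at most 41.7 mm and 7.16 degrees, less where a joint would pass 70% of its speed; a pose out of reach is approached as far as the arm can. A call is refused whole if a number of a shift passes 0.0417 or a number of a turn 0.125, either way. A call with a gripper value outside its range is refused whole. OPENING is the opening, from 0 (shut) to 1 (fully open), set as the call begins (- or left out, the last holds). The fingers move at their own pace and stop on an object; the grip force is fixed at half the most. Time passes only in rows, so rows that do not move let the fingers close. It gives the time, the measured TCP pose, the force and the opening at its end, in the units of the state.
- arm.read_state(): the state, without advancing time (a new reading comes with each control period).
- imaging.get_image(name): name is "side" or "top" or "wrist"; returns (picture, depth): 400x640x3 uint8, blue, green, red; 400x640 float32, mm along the optical axis (not along the pixel's ray), 0 where there is no reading.
- imaging.camera_model(name): a dict with "vfov" (degrees; the focal length in pixels is half the picture's height over the tangent of half this angle, whatever the lens; pixels are square), "cx", "cy" (the principal point, pixels), "T" (4x4, takes a point from camera to world coordinates); the wrist camera has in their place "hand_eye" (4x4, takes a point from camera to tool coordinates, whose origin is the TCP and whose axes are the tool frame's). Camera axes: x right, y up, looking along -z (the intrinsics and any distortion apply to the point x, -y, -z); pixel columns grow to the right and rows downward; lengths in mm; the calibration is good to about 2 mm. A picture is of the moment at which its call begins: read the wrist's pose just before it. camera_model takes no time and is no camera call.
- job_done(): hands the job in, once; it reports no verdict.
The state is a dict: "clock": time; "joints": joint angles; "joint_vel": joint speeds; "joint_efforts": joint torques, N m; "position": TCP position; "ee_rot": TCP orientation; "contact_force": force on the tool from outside, world axes, zero at the start; "wrist_torque": the same for the moment, N m; "gripper_width": finger opening in mm.
Only numpy, scipy, OpenCV 4.12 (cv2) and the standard library are available. Lean on these libraries where they do the work, as an engineer would, in place of code of your own. Each camera call takes 0.05 s, during which the arm holds its last target.

### The job

Set up the small pigment mill on the studio table: turn its knurled adjustment ring clockwise until you feel the burrs just touch, without forcing it any tighter, then back it off exactly four clicks and let go of it. Then swing the lock lever round to its stop, leaving the ink pots beside it where they stand.

Things in the scene. Friction and masses are not known exactly. Their poses are not given: they have to be found in the camera images.
- mill: Hand pigment mill with a dark wooden waist, fixed; 124 mm round foot, 68 mm round body. Origin: centre of its underside on the table; z up along its axis. Under the ring is a fixed shoulder, 74 mm in diameter, top 95 mm above the table, with a black line every 15 degrees.
- ring: Dark knurled steel adjustment ring on top of the mill: a round drum 56 mm in diameter, 32 mm high. Origin: centre of its underside, on the mill's axis, 98 mm above the table; x points to its brass index mark, z up. Clockwise from above closes the burrs. It clicks every 15 degrees (0.262 rad) and settles into the nearest click when let go. It starts 2 to 6 clicks open of touch.
- ring_mark (a point): Small brass index mark on the ring's flat top face, 23.5 mm from the axis, 130 mm above the table (the burr tip in the middle stands 9 mm higher); turns with the ring. Where round the circle the burrs touch differs every time and must be felt. Let go at touch, the ring springs back to the touching click; four clicks open from there is 60 degrees anticlockwise.
- burr_gap (a joint): Burr gap in m: 0 at touch, 0.00001 (0.01 mm) per click opened, negative if forced; this reading is far too coarse to set a click by. Free turning takes up to 0.2 N m, rippling with the clicks; from touch the torque climbs about 10 N m per rad. A torque of 0.3 to 0.6 N m is a sound touch; beyond about 1.2 N m the burrs are harmed.
- lock_knob (a point): Top centre of the upright black knob (14 mm diameter, 34 mm high, top 112 mm above the table) at the end of the lock lever, 85 mm from the mill's axis. The lever's flat steel arm is 12 mm wide, its top 83 mm above the table.
- lock (a joint): Lock lever angle in rad about the mill's vertical axis, growing anticlockwise from above: 0 fully open, 0.9 at its stop (locked). It starts between 0 and 0.2, needs about 1.5 N at the knob, and stays where it is left.
- pot_a: Small round lidded ink pot, 36 mm in diameter, 29 mm high, loose, beside the mill; origin at the centre of its underside.
- pot_b: Another such ink pot.
- pot_c: Another such ink pot.
Things that resemble listed ones, but are neither listed nor needed, are in the scene too. There is more than one size of the mill; the job needs the largest.

How it is judged (in metres and radians):
On the way, in this order (a step that is already met when the one before it is completed fails the run):
1. the burrs are brought to touch (felt as a torque of about 0.25 N m or more) (value of joint burr_gap below -5.5e-07 m), for 0.05 s.
2. the ring is backed off four clicks from touch and let go (value of joint burr_gap between 3.5e-05 and 4.5e-05 m and contact force between the fingers and ring below 0.1 N), for 0.2 s.
3. the lock lever is at its stop (value of joint lock above 0.82 rad), for 0.1 s.
At the end, for the whole second after the job is handed in: The ring rests four clicks (0.04 mm of burr gap, within 0.005 mm, about half a click) open from touch, and the lock lever is within 0.08 rad of its stop (value of joint burr_gap between 3.5e-05 and 4.5e-05 m and value of joint lock above 0.82 rad).
It fails at once if the burrs are forced together (over about 1.2 N m, 0.14 rad past touch) (value of joint burr_gap below -5.4e-06 m).
It fails at once if an ink pot is moved by more than 30 mm (distance of any of pot_a, pot_b, pot_c from where it was at the start of the episode above 0.03 m).
It also fails if it takes over 72 s, if anything falls off the work surface, if the arm or the gripper's body presses on something with over 40 N, if the wrist force passes 120 N, or if a joint passes its speed limit or range.

## Working session

There is one attempt and no reset: what is moved stays moved. The work goes in short steps, Python scripts to look and compute and a shell command to move; the robot and the scene stay as the last step left them, time stands still between calls to the robot, and variables do not carry over. Pictures are saved under pics/ and viewed, and the job is handed in when it is done.

```bash
ls; mkdir -p pics; cat > h.py <<'E'
import numpy as np, cv2
from bench import arm, imaging
from scipy.spatial.transform import Rotation as R
def K(m):
    f=200/np.tan(np.radians(m['vfov'])/2); return f,m['cx'],m['cy']
def Tcw(name,st=None):
    m=imaging.camera_model(name)
    if name!='wrist': return m,np.array(m['T'])
    st=st or arm.read_state()
    T=np.eye(4);T[:3,:3]=R.from_quat(st['ee_rot']).as_matrix();T[:3,3]=st['position']
    return m,T@np.array(m['hand_eye'])
def ray(name,u,v,st=None):
    m,T=Tcw(name,st);f,cx,cy=K(m)
    d=np.array([(u-cx)/f,-(v-cy)/f,-1.]); return T[:3,3],T[:3,:3]@d
def onz(name,u,v,z,st=None):
    o,d=ray(name,u,v,st); return o+d*(z-o[2])/d[2]
def proj(name,p,st=None):
    m,T=Tcw(name,st);f,cx,cy=K(m)
    q=np.linalg.inv(T)@np.append(p,1); return cx+f*q[0]/-q[2], cy-f*q[1]/-q[2]
E
python3 - <<'E'
from h import *
print(arm.read_state())
for n in ['side','top','wrist']:
    m=imaging.camera_model(n); print(n,m)
    p,d=imaging.get_image(n); cv2.imwrite(f'pics/{n}0.png',p); np.save(f'{n}0.npy',d)
E
```

```text
pics
{'clock': 0.0, 'joints': array([-1.07238654e+00,  3.85559997e-01,  6.61948061e-03, -5.25673756e-04,
       -1.19398418e+00, -2.58575168e-01]), 'joint_vel': array([-3.30069245e-04,  1.95693882e-03, -2.18984969e-04, -2.23856164e-04,
       -7.04305033e-05,  1.31745753e-03]), 'joint_efforts': array([ 2.41369780e-04, -3.92288804e+01,  1.88405871e+01,  4.18621168e+00,
       -4.56518479e-03,  7.68489656e-06]), 'position': array([ 148.37749988, -606.69159558,  302.81288561]), 'ee_rot': array([ 6.17513363e-01,  7.86559632e-01,  6.45519326e-04, -8.80610359e-04]), 'contact_force': array([ 0.02612305, -0.05587511, -0.14890914]), 'wrist_torque': array([ 0.02476392,  0.01125932, -0.00858729]), 'gripper_width': 85.72748016218948}
side {'vfov': 57.0896540209264, 'cx': 319.87743934728474, 'cy': 198.81814686262564, 'T': array([[ 8.89434635e-01,  3.02473655e-01, -3.42659770e-01,
         2.76372477e+02],
       [-4.56987991e-01,  6.02038578e-01, -6.54760663e-01,
        -4.42201810e+02],
       [ 8.24654960e-03,  7.38958212e-01,  6.73700791e-01,
         5.86361535e+02],
       [ 0.00000000e+00,
[... 231 characters left out ...]
+02],
       [-9.99898142e-01, -1.23121669e-02,  7.21914416e-03,
         2.17940931e+01],
       [ 4.86182446e-03,  1.81732070e-01,  9.83336065e-01,
         1.09835632e+03],
       [ 0.00000000e+00,  0.00000000e+00,  0.00000000e+00,
         1.00000000e+00]])}
wrist {'vfov': 68.22621451508462, 'cx': 318.9045618831176, 'cy': 203.2501359103742, 'hand_eye': array([[ 9.99998413e-01, -1.74278147e-03,  3.70354982e-04,
        -1.33621932e+00],
       [-1.58490686e-03, -9.65078547e-01, -2.61955885e-01,
        -6.57801920e+01],
       [ 8.13953509e-04,  2.61954882e-01, -9.65079778e-01,
        -7.17234709e+01],
       [ 0.00000000e+00,  0.00000000e+00,  0.00000000e+00,
         1.00000000e+00]])}
```

View pics/side0.png

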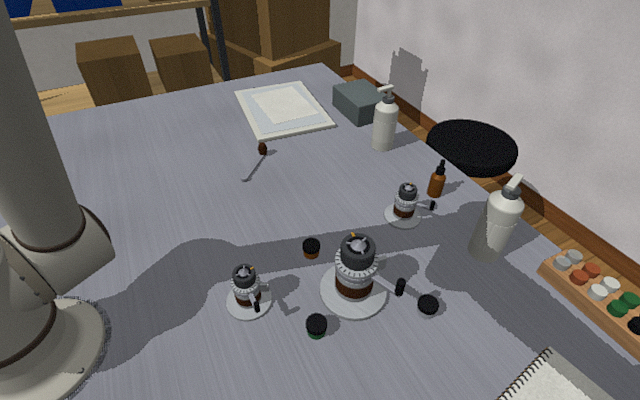

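View pics/top0.png

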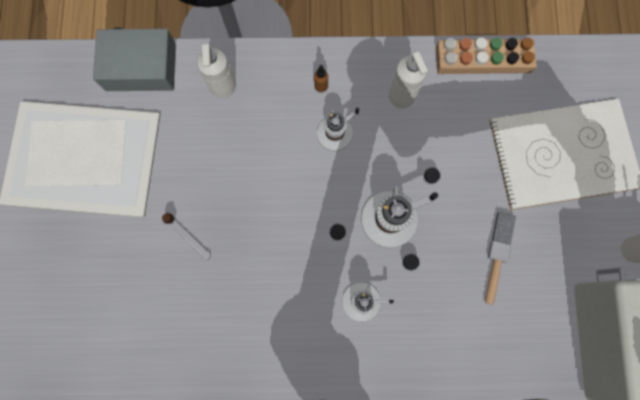

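View pics/wrist0.png

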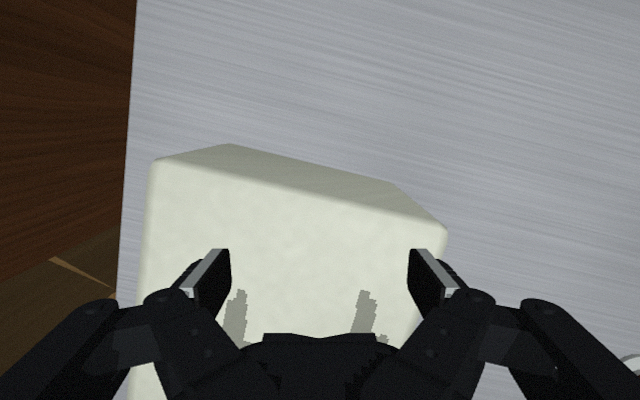

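Mill candidates in the top view are the large one at (397,212), a small one at (335,125) and a small one at (362,300). I choose the large one by size and check it with a close crop.

```bash
python3 - <<'E'
from h import *
p=cv2.imread('pics/top0.png'); c=p[140:290,310:470]; cv2.imwrite('pics/tc.png',cv2.resize(c,None,fx=4.8,fy=4,interpolation=cv2.INTER_CUBIC)[:, :])
p=cv2.imread('pics/side0.png'); c=p[220:350,290:450]; cv2.imwrite('pics/sc.png',cv2.resize(c,None,fx=4.5,fy=4.5,interpolation=cv2.INTER_CUBIC))
dt=np.load('top0.npy');print(dt[212,397],dt[219,365])
for n,u,v,z in [('top',390,219,5),('top',397,210,130),('top',386,207,130),('top',434,197,112),('top',432,175,29),('top',411,262,29),('top',338,232,29),('side',353,290,5),('side',357,244,130),('side',401,281,112),('side',317,320,29),('side',311,243,29),('side',428,300,29)]:
    print(n,u,v,z,onz(n,u,v,z).round(1))
E
```

```text
975.8282 1096.8738
top 390 219 5 [ 513.6 -129.9    5. ]
top 397 210 130 [ 512.  -126.9  130. ]
top 386 207 130 [ 518.2 -105.6  130. ]
top 434 197 112 [ 540.6 -204.8  112. ]
top 432 175 29 [ 606.1 -222.1   29. ]
top 411 262 29 [ 417.2 -167.7   29. ]
top 338 232 29 [483.2 -14.2  29. ]
side 353 290 5 [ 512.5 -127.     5. ]
side 357 244 130 [ 512.6 -122.7  130. ]
side 401 281 112 [ 543.5 -204.5  112. ]
side 317 320 29 [ 419.8 -162.8   29. ]
side 311 243 29 [484.5  -8.5  29. ]
side 428 300 29 [ 608.4 -216.2   29. ]
```

View pics/tc.png

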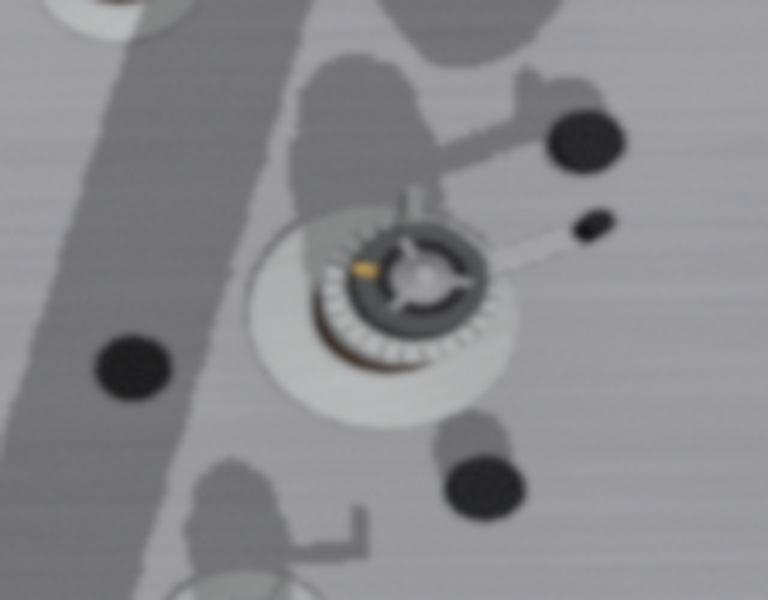

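View pics/sc.png

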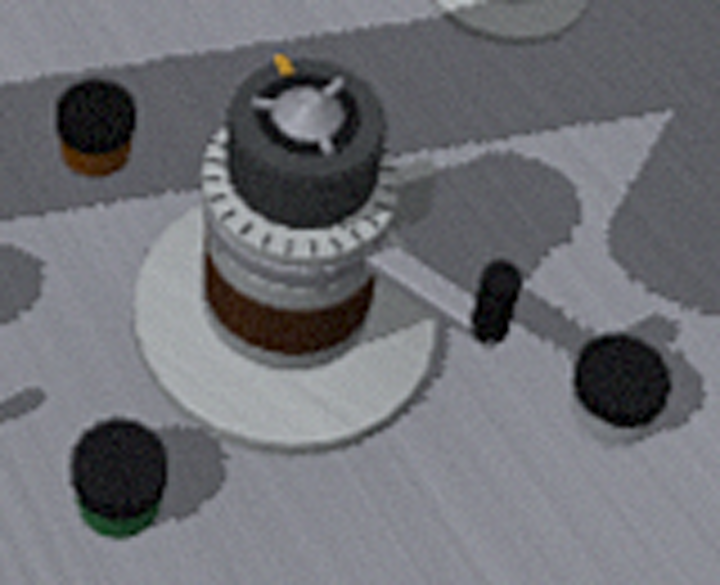

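```bash
python3 - <<'E'
from h import *
print('nose',arm.nose_length)
for n in ['top','side']:
    m,T=Tcw(n);f,cx,cy=K(m);d=np.load(n+'0.npy');v,u=np.mgrid[0:400,0:640]
    P=np.stack([(u-cx)/f*d,-(v-cy)/f*d,-d],-1)@T[:3,:3].T+T[:3,3]
    P=P[d>0]; P=P[np.hypot(P[:,0]-512,P[:,1]+126)<150]
    for lo,hi in [(124,134),(135,150),(90,97),(105,116),(78,88),(24,34)]:
        q=P[(P[:,2]>lo)&(P[:,2]<hi)]
        if lo==124: q=q[np.hypot(q[:,0]-512,q[:,1]+126)<45]
        if lo==105: q=q[np.hypot(q[:,0]-512,q[:,1]+126)>60]
        if len(q): 
            print(n,lo,len(q),q.mean(0).round(1),q.min(0).round(),q.max(0).round())
            if len(q)>3 and lo==124:
                print(cv2.minEnclosingCircle(q[:,:2].astype(np.float32)))
    q=P[(P[:,2]>70)&(P[:,2]<125)&(P[:,0]>545)]; print('lug',q[::3].round())
E
```

```text
nose 72.6
top 124 587 [ 513.8 -127.3  129.5] [ 487. -155.  124.] [ 543. -100.  134.]
((514.4102783203125, -127.9419937133789), 28.85312271118164)
top 135 41 [ 513.7 -127.5  137.2] [ 505. -136.  135.] [ 521. -120.  141.]
top 90 291 [ 505.2 -122.    93.8] [ 478. -208.   90.] [550. -92.  97.]
top 105 39 [ 545.2 -206.1  110.4] [ 539. -214.  106.] [ 551. -200.  115.]
top 78 127 [ 535.2 -177.2   81.6] [ 478. -209.   78.] [567. -92.  87.]
top 24 628 [ 498.1 -131.    28. ] [ 372. -240.   24.] [625.   3.  33.]
lug [[ 572. -133.   77.]
 [ 571. -131.   72.]
 [ 570. -137.   75.]
 [ 567. -132.   79.]
 [ 567. -139.   78.]
 [ 566. -135.   74.]
 [ 564. -131.   75.]
 [ 563. -137.   78.]
 [ 561. -134.   77.]
 [ 559. -133.   75.]
 [ 551. -203.  112.]
 [ 551. -210.  111.]
 [ 557. -135.   76.]
 [ 549. -204.  109.]
 [ 549. -209.  113.]
 [ 555. -133.   75.]
 [ 547. -200.  109.]
 [ 547. -205.  113.]
 [ 547. -211.  111.]
 [ 549. -121.   94.]
 [ 549. -130.   93.]
 [ 548. -201.   96.]
 [ 546. -214.  107.]
 [ 548. -118.   92.]
 [ 547. -200.   91.]
 [ 545. -113.   94.]
 [ 547. -195.   83.]
 [ 546. -192.   76.]]

[... 439 characters left out ...]
 1000 [ 498.5 -147.7   29. ] [ 398. -237.   24.] [622.   8.  34.]
lug [[ 547. -130.   96.]
 [ 547. -134.   96.]
 [ 545. -136.   96.]
 [ 562. -130.   80.]
 [ 567. -132.   78.]
 [ 557. -128.   77.]
 [ 562. -131.   78.]
 [ 565. -134.   79.]
 [ 557. -131.   78.]
 [ 562. -133.   78.]
 [ 567. -135.   76.]
 [ 556. -132.   77.]
 [ 560. -136.   79.]
 [ 566. -137.   76.]
 [ 555. -134.   77.]
 [ 561. -135.   75.]
 [ 567. -137.   73.]
 [ 558. -134.   73.]
 [ 563. -136.   72.]
 [ 557. -136.   72.]
 [ 548. -198.  112.]
 [ 548. -201.  113.]
 [ 547. -202.  112.]
 [ 546. -203.  111.]
 [ 545. -207.  114.]
 [ 545. -207.  112.]
 [ 546. -209.  111.]
 [ 546. -210.  107.]
 [ 547. -210.   95.]
 [ 547. -209.   85.]]
```

The crops confirm the large mill: axis about (513,-126.5), ring top at z≈130, brass mark at about 76°, knob at r≈84 and angle -70°. The stop lug at about -8° is low (z<80). Now I move over it.

```bash
python3 -m crank '{"delta_pos": [[0.0235,0.029,0],[0.0235,0.029,0],[0.0235,0.029,0],[0.0235,0.029,0],[0.0235,0.029,0],[0.0235,0.029,0],[0.0235,0.029,0],[0.0235,0.029,0]], "twist": [0,0,0,0,0,0,0,0]}' 1
python3 -m crank '{"delta_pos": [[0.0235,0.029,0],[0.0235,0.029,0],[0.0235,0.029,0],[0.0235,0.029,0],[0.0235,0.029,0],[0.0235,0.029,0],[0.0235,0.029,0],[0.0235,0.029,0]], "twist": [0,0,0,0,0,0,0,0]}' 
python3 -m crank '{"delta_pos": [[0,0,0],[0,0,0],[0,0,0],[0,0,0],[0,0,0],[0,0,0],[0,0,0],[0,0,0]], "twist": [-0.12,-0.12,-0.12,-0.12,-0.12,-0.12,-0.12,-0.12]}' 
python3 -c "
from h import *
s=arm.read_state();print(s['joints'].round(3),s['contact_force'],s['wrist_torque'])"
```

```text
clock: 0.82
position: [329.7, -367.7, 303.8]
ee_rot: [0.618, 0.787, 0.0, -0.0]
contact_force: [0.6, -0.5, 0.6]
gripper_width: 85.7
clock: 1.48
position: [510.5, -129.9, 303.8]
ee_rot: [0.617, 0.787, -0.0, -0.0]
contact_force: [-0.0, -0.7, 0.1]
gripper_width: 85.1
clock: 2.15
position: [509.7, -131.6, 303.6]
ee_rot: [0.182, 0.983, 0.0, -0.0]
contact_force: [-0.3, -0.1, 0.3]
gripper_width: 85.4
[ 0.056  0.218 -0.232 -0.    -1.122 -0.421] [-0.31501972 -0.0569757   0.29681707] [-0.0344165   0.00896281  0.0034007 ]
```

```bash
python3 - <<'E'
from h import *
s=arm.read_state()
p,d=imaging.get_image('wrist');cv2.imwrite('pics/w1.png',p);np.save('w1.npy',d)
import pickle;pickle.dump(s,open('w1.pkl','wb'))
print(proj('wrist',[513,-126.5,130],s))
E
```

```text
(np.float64(318.5638851327457), np.float64(210.63181116871138))
```

View pics/w1.png

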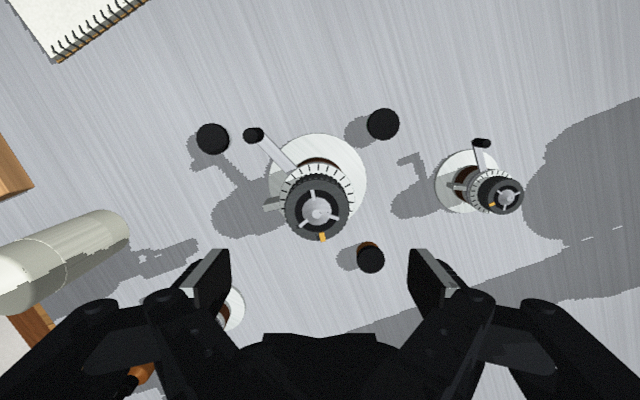

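The wrist view shows the large ring centred at about (317,209) with its mark at (322,238), which agrees with the projected (318.6,210.6). I now compute the remaining offset and the mark angle.

```bash
python3 - <<'E'
from h import *
import pickle; s=pickle.load(open('w1.pkl','rb'))
p=cv2.imread('pics/w1.png')
n='wrist';m,T=Tcw(n,s);f,cx,cy=K(m);d=np.load('w1.npy');v,u=np.mgrid[0:400,0:640]
P=np.stack([(u-cx)/f*d,-(v-cy)/f*d,-d],-1)@T[:3,:3].T+T[:3,3]
r=np.hypot(P[...,0]-513,P[...,1]+126.5)
k=(d>0)&(r<40)&(abs(P[...,2]-130)<4)
q=P[k];print(len(q),q.mean(0),cv2.minEnclosingCircle(q[:,:2].astype(np.float32)))
h=cv2.cvtColor(p,cv2.COLOR_BGR2HSV)
b=k&(h[...,1]>120)&(h[...,0]>10)&(h[...,0]<35)&(h[...,2]>90)
a=onz(n,u[b].mean(),v[b].mean(),130,s);print('mark',b.sum(),a, np.degrees(np.arctan2(a[1]+126.5,a[0]-513)))
Rm=R.from_quat(s['ee_rot']).as_matrix()
for c in [(513,-126.5)]: print(Rm.T@(np.array([*c,171])-s['position']))
E
```

```text
2631 [ 514.21585645 -129.65942979  131.73639482] ((515.010009765625, -127.60481262207031), 28.8315372467041)
mark 17 [ 517.75344125 -104.42962391  130.        ] 77.84550045013255
[ -1.38182503   5.96389254 132.586071  ]
```

```bash
python3 -m crank '{"delta_pos": [[-0.002,0.006,0.02],[0,0,0.02],[0,0,0.02],[0,0,0.02],[0,0,0.02],[0,0,0.02],[0,0,0.012],[0,0,0]], "twist": [0,0,0,0,0,0,0,0]}' 
python3 -c "
from h import *
s=arm.read_state();print(s['joints'].round(3),s['position'],s['contact_force'],s['wrist_torque'])"
```

```text
clock: 2.87
position: [512.2, -126.7, 168.9]
ee_rot: [0.186, 0.983, -0.0, -0.003]
contact_force: [-0.4, -0.1, -0.5]
gripper_width: 85.5
[ 0.065  0.366 -0.405 -0.001 -0.806 -0.438] [ 512.15646869 -126.7441884   168.92169809] [-0.41345784 -0.07351226 -0.49400764] [ 0.00198375  0.03413134 -0.04571933]
```

```bash
python3 -m crank '{"delta_pos": [[-0.001,0,-0.002],[0,0,0],[0,0,0],[0,0,0]], "twist": [0,0,0,0]}' 
python3 -m crank '{"delta_pos": [[0,0,0],[0,0,0],[0,0,0],[0,0,0],[0,0,0],[0,0,0],[0,0,0],[0,0,0]], "twist": [0,0,0,0,0,0,0,0]}' 0.62
python3 -c "
from h import *
s=arm.read_state();print(s['joints'].round(3),s['position'],s['contact_force'],s['wrist_torque'])"
```

```text
clock: 3.2
position: [515.4, -127.1, 175.1]
ee_rot: [0.185, 0.983, 0.0, 0.001]
contact_force: [-0.0, 0.4, 0.5]
gripper_width: 85.5
clock: 3.87
position: [513.9, -126.9, 174.7]
ee_rot: [0.184, 0.983, -0.0, -0.001]
contact_force: [-4.0, 1.6, 6.5]
gripper_width: 54.1
[ 0.064  0.359 -0.398 -0.    -0.816 -0.435] [ 513.94926702 -126.93752789  174.71422982] [-3.99388137  1.5976102   6.54617825] [0.68311268 1.11036823 0.03485287]
```

```bash
python3 -m crank '{"delta_pos": [[0,0,0],[0,0,0],[0,0,0.003],[0,0,0.002],[0,0,0],[0,0,0]], "twist": [0,0,0,0,0,0]}' 0.85
python3 -c "
from h import *
s=arm.read_state();print(s['joints'].round(3),s['position'],s['contact_force'],s['wrist_torque'])
p,d=imaging.get_image('side');cv2.imwrite('pics/s2.png',cv2.resize(p[160:320,260:450],None,fx=4,fy=3.7))"
python3 -m crank '{"delta_pos": [[0,0,0],[0,0,0],[0,0,0],[0,0,0],[0,0,0],[0,0,0],[0,0,0],[0,0,0]], "twist": [0,0,0,0,0,0,0,0]}' 0
python3 -c "
from h import *
s=arm.read_state();print(s['joints'].round(3),s['position'],s['contact_force'],s['wrist_torque'])"
```

```text
clock: 4.37
position: [514.8, -127.2, 168.5]
ee_rot: [0.184, 0.983, -0.0, -0.0]
contact_force: [-0.7, 0.1, 0.3]
gripper_width: 72.5
[ 0.064  0.368 -0.403  0.    -0.8   -0.435] [ 514.77633302 -127.18999291  168.53192959] [-0.66070084  0.09449134  0.34777823] [ 0.02681115 -0.02622408 -0.02275295]
clock: 5.08
position: [513.9, -127.0, 169.4]
ee_rot: [0.184, 0.983, -0.0, -0.001]
contact_force: [-3.1, 2.6, 5.9]
gripper_width: 54.8
[ 0.064  0.366 -0.403 -0.    -0.803 -0.435] [ 513.91920287 -126.96018576  169.35990996] [-3.07503346  2.56783933  5.91772895] [0.68645502 1.11191522 0.05663553]
```

View pics/s2.png

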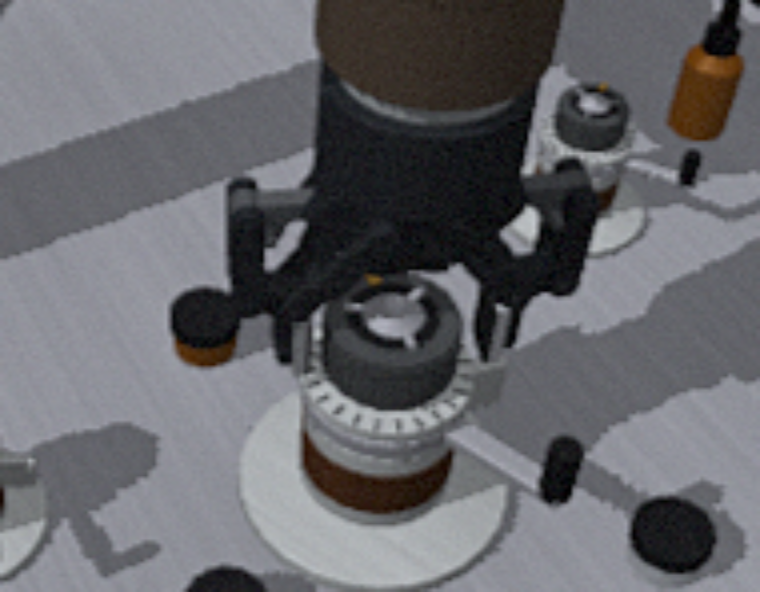

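The side view shows the pads straddling the ring, clear of the shoulder and the lever. Gripped at 54.8 mm. I start turning clockwise and watch the torque.

```bash
cat > r.py <<'E'
from h import *
s=arm.read_state()
Rm=R.from_quat(s['ee_rot']).as_matrix()
print('t',round(s['clock'],2),'pos',s['position'].round(1),'yaw',round(np.degrees(np.arctan2(Rm[1,0],Rm[0,0])),2),'F',s['contact_force'].round(1),'M',s['wrist_torque'].round(3),'w',round(s['gripper_width'],1),'j6',s['joints'][5].round(3), 'e6',s['joint_efforts'][5].round(3))
E
python3 r.py
python3 -m crank '{"delta_pos": [[0,0,0],[0,0,0],[0,0,0],[0,0,0]], "twist": [0.06,0.06,0.06,0]}' >/dev/null; python3 r.py
python3 -m crank '{"delta_pos": [[0,0,0],[0,0,0]], "twist": [0.06,0.04]}' >/dev/null; python3 r.py
python3 -m crank '{"delta_pos": [[0,0,0],[0,0,0]], "twist": [0.04,0.02]}' >/dev/null; python3 r.py
```

```text
t 5.08 pos [ 513.9 -127.   169.4] yaw 158.75 F [-3.1  2.6  5.9] M [0.686 1.112 0.057] w 54.8 j6 -0.435 e6 -0.031
t 5.42 pos [ 513.8 -126.9  169.4] yaw 148.29 F [-3.6  1.9  6.2] M [ 0.674  1.16  -0.075] w 54.4 j6 -0.617 e6 -0.155
t 5.58 pos [ 513.8 -126.8  169.4] yaw 142.61 F [-4.7  3.3  6.1] M [1.162 1.253 0.394] w 54.9 j6 -0.717 e6 -0.134
t 5.75 pos [ 513.7 -126.8  169.4] yaw 139.17 F [-4.   3.   5.7] M [0.903 1.233 0.012] w 54.9 j6 -0.777 e6 0.023
```

```bash

python3 -m crank '{"delta_pos": [[0,0,0],[0,0,0],[0,0,0],[0,0,0]], "twist": [0.05,0.05,0,0]}' >/dev/null; python3 r.py
for i in 1; do python3 -m crank '{"delta_pos": [[0,0,0],[0,0,0],[0,0,0]], "twist": [0.04,0,0]}' >/dev/null; python3 r.py; done
python3 -m crank '{"delta_pos": [[0,0,0],[0,0,0],[0,0,0]], "twist": [0.04,0,0]}' >/dev/null; python3 r.py
python3 -m crank '{"delta_pos": [[0,0,0],[0,0,0],[0,0,0]], "twist": [0.03,0,0]}' >/dev/null; python3 r.py
```

```text
t 6.08 pos [ 513.7 -126.8  169.3] yaw 133.49 F [-4.6  2.7  6.5] M [ 0.927  1.242 -0.102] w 54.4 j6 -0.875 e6 0.09
t 6.33 pos [ 513.7 -126.8  169.4] yaw 131.2 F [-4.4  3.1  5.5] M [ 0.985  1.299 -0.048] w 54.8 j6 -0.915 e6 0.071
t 6.58 pos [ 513.7 -126.7  169.4] yaw 128.96 F [-4.9  3.6  5.9] M [1.054 1.275 0.136] w 54.4 j6 -0.955 e6 -0.103
t 6.83 pos [ 513.7 -126.7  169.4] yaw 127.28 F [-4.8  3.9  5.4] M [1.165 1.3   0.207] w 54.5 j6 -0.984 e6 -0.211
```

```bash

python3 -m crank '{"delta_pos": [[0,0,0],[0,0,0],[0,0,0]], "twist": [0.02,0,0]}' >/dev/null; python3 r.py
python3 -m crank '{"delta_pos": [[0,0,0],[0,0,0],[0,0,0]], "twist": [0.015,0,0]}' >/dev/null; python3 r.py
```

```text
t 7.08 pos [ 513.6 -126.7  169.3] yaw 126.07 F [-3.5  3.   6.6] M [1.086 1.315 0.002] w 54.7 j6 -1.005 e6 0.02
t 7.33 pos [ 513.6 -126.7  169.4] yaw 125.21 F [-4.4  4.1  5.7] M [1.097 1.3   0.003] w 54.8 j6 -1.02 e6 0.014
```

```bash
cat > mk.py <<'E'
import sys
from h import *
n=sys.argv[1]; p,d=imaging.get_image(n); cv2.imwrite(f'pics/{sys.argv[2]}.png',p)
u0,v0=proj(n,[513.5,-127,130]); h=cv2.cvtColor(p,cv2.COLOR_BGR2HSV); v,u=np.mgrid[0:400,0:640]
b=(np.hypot(u-u0,v-v0)<(26 if n=='side' else 30))&(h[...,1]>110)&(h[...,0]>10)&(h[...,0]<35)&(h[...,2]>80)
if b.sum():
    a=onz(n,u[b].mean(),v[b].mean(),130);e=a-[513.5,-127,130]; print('mark px',b.sum(),u[b].mean(),v[b].mean(),a.round(1),'r',np.hypot(*e[:2]).round(1),'ang',np.degrees(np.arctan2(e[1],e[0])).round(1))
w=int(u0);z=int(v0); cv2.imwrite(f'pics/{sys.argv[2]}c.png',cv2.resize(p[max(0,z-40):z+60,w-60:w+60],None,fx=5,fy=5,interpolation=cv2.INTER_CUBIC))
E
python3 mk.py side s3
```

```text
mark px 8 360.375 234.75 [ 528.2 -108.   130. ] r 24.0 ang 52.3
```

View pics/s3c.png

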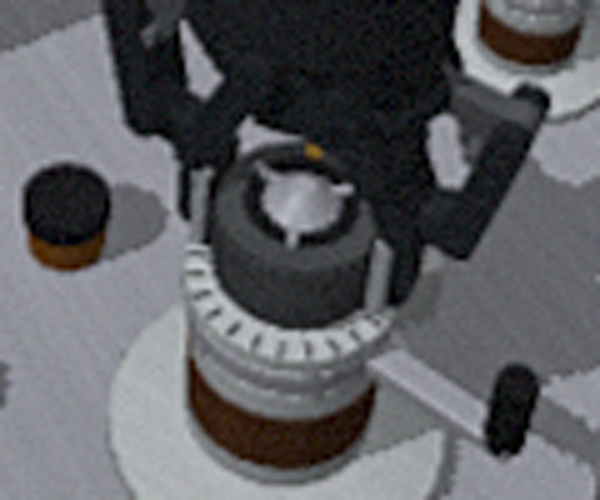

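```bash
python3 - <<'E'
from h import *
for f,n in (('side0','side'),('s3','side'),('top0','top')):
    p=cv2.imread(f'pics/{f}.png');u0,v0=proj(n,[513.5,-127,130]); h=cv2.cvtColor(p,cv2.COLOR_BGR2HSV); v,u=np.mgrid[0:400,0:640]
    b=(np.hypot(u-u0,v-v0)<26)&(h[...,1]>90)&(h[...,0]>10)&(h[...,0]<35)&(h[...,2]>60)
    a=onz(n,u[b].mean(),v[b].mean(),130);e=a-[513.5,-127,130]; print(u0,v0,b.sum(),a.round(1),np.hypot(*e[:2]).round(1),np.degrees(np.arctan2(e[1],e[0])).round(1), list(zip(u[b],v[b])))
E
```

```text
358.8646745040208 245.61551124614354 17 [ 517.5 -100.6  130. ] 26.7 81.4 [(np.int64(351), np.int64(232)), (np.int64(352), np.int64(232)), (np.int64(353), np.int64(232)), (np.int64(351), np.int64(233)), (np.int64(352), np.int64(233)), (np.int64(353), np.int64(233)), (np.int64(354), np.int64(233)), (np.int64(351), np.int64(234)), (np.int64(352), np.int64(234)), (np.int64(353), np.int64(234)), (np.int64(354), np.int64(234)), (np.int64(352), np.int64(235)), (np.int64(353), np.int64(235)), (np.int64(354), np.int64(235)), (np.int64(352), np.int64(236)), (np.int64(353), np.int64(236)), (np.int64(354), np.int64(236))]
358.8646745040208 245.61551124614354 9 [ 527.9 -108.2  130. ] 23.7 52.4 [(np.int64(359), np.int64(234)), (np.int64(360), np.int64(234)), (np.int64(361), np.int64(234)), (np.int64(359), np.int64(235)), (np.int64(360), np.int64(235)), (np.int64(361), np.int64(235)), (np.int64(362), np.int64(235)), (np.int64(360), np.int64(236)), (np.int64(361), np.int64(236))]
397.0100013867879 209.24560221392176 15 [ 518.4 -105.2  130. ] 22.3 77.4 [(np.int64(385), np.int64(205)), (np.int64(384), np.int64(206)), (np.int64(385), np.int64(206)), (np.int64(386), np.int64(206)), (np.int64(387), np.int64(206)), (np.int64(384), np.int64(207)), (np.int64(385), np.int64(207)), (np.int64(386), np.int64(207)), (np.int64(387), np.int64(207)), (np.int64(388), np.int64(207)), (np.int64(384), np.int64(208)), (np.int64(385), np.int64(208)), (np.int64(386), np.int64(208)), (np.int64(387), np.int64(208)), (np.int64(388), np.int64(208))]
```

Allowing for the side camera's bias, the mark went from 77° to about 47° while the gripper turned 33°, so there is no notable slip and no touch yet. I go on toward the next click.

```bash

python3 -m crank '{"delta_pos": [[0,0,0],[0,0,0],[0,0,0],[0,0,0]], "twist": [0.05,0.05,0.04,0]}' >/dev/null; python3 r.py
python3 -m crank '{"delta_pos": [[0,0,0],[0,0,0],[0,0,0],[0,0,0]], "twist": [0.04,0,0,0]}' >/dev/null; python3 r.py
python3 -m crank '{"delta_pos": [[0,0,0],[0,0,0],[0,0,0],[0,0,0]], "twist": [0.03,0,0,0]}' >/dev/null; python3 r.py
```

```text
t 7.72 pos [ 513.6 -126.6  169.3] yaw 117.1 F [-4.   4.4  6.6] M [ 1.175  1.296 -0.089] w 54.6 j6 -1.162 e6 -0.104
t 8.05 pos [ 513.6 -126.6  169.4] yaw 114.9 F [-4.3  4.1  5.7] M [ 1.277  1.372 -0.027] w 54.9 j6 -1.2 e6 -0.009
t 8.38 pos [ 513.6 -126.5  169.4] yaw 113.21 F [-4.5  4.5  6.7] M [1.317 1.355 0.162] w 54.6 j6 -1.23 e6 -0.128
```

```bash

python3 -m crank '{"delta_pos": [[0,0,0],[0,0,0],[0,0,0],[0,0,0]], "twist": [0.02,0,0,0]}' >/dev/null; python3 r.py
python3 -m crank '{"delta_pos": [[0,0,0]], "twist": [0]}' >/dev/null; python3 r.py
```

```text
t 8.72 pos [ 513.6 -126.6  169.4] yaw 112.03 F [-5.5  5.   6.7] M [ 1.329  1.336 -0.078] w 54.4 j6 -1.25 e6 0.023
t 8.8 pos [ 513.6 -126.6  169.4] yaw 112.03 F [-4.7  3.5  6. ] M [1.325 1.343 0.002] w 54.9 j6 -1.25 e6 0.022
```

```bash

python3 -m crank '{"delta_pos": [[0,0,0],[0,0,0],[0,0,0]], "twist": [0.03,0,0]}' >/dev/null; python3 r.py
python3 -m crank '{"delta_pos": [[0,0,0]], "twist": [0]}' >/dev/null; python3 r.py
```

```text
t 9.05 pos [ 513.6 -126.6  169.3] yaw 110.3 F [-5.   4.1  7. ] M [ 1.372  1.331 -0.076] w 54.6 j6 -1.28 e6 0.018
t 9.13 pos [ 513.6 -126.6  169.4] yaw 110.31 F [-5.1  4.2  6.3] M [ 1.356  1.339 -0.044] w 55.2 j6 -1.28 e6 0.03
```

Not there either. The next click is at about yaw 98.75.

```bash

python3 -m crank '{"delta_pos": [[0,0,0],[0,0,0],[0,0,0],[0,0,0],[0,0,0]], "twist": [0.05,0.04,0.04,0,0]}' >/dev/null; python3 r.py
python3 -m crank '{"delta_pos": [[0,0,0],[0,0,0],[0,0,0],[0,0,0]], "twist": [0.04,0.02,0,0]}' >/dev/null; python3 r.py
python3 -m crank '{"delta_pos": [[0,0,0],[0,0,0],[0,0,0],[0,0,0]], "twist": [0.025,0,0,0]}' >/dev/null; python3 r.py
python3 -m crank '{"delta_pos": [[0,0,0]], "twist": [0]}' >/dev/null; python3 r.py
```

```text
t 9.55 pos [ 513.6 -126.5  169.4] yaw 102.84 F [-4.8  4.8  6.2] M [ 1.427  1.388 -0.106] w 54.7 j6 -1.41 e6 0.078
t 9.88 pos [ 513.6 -126.4  169.4] yaw 99.44 F [-4.4  4.6  6.4] M [ 1.551  1.413 -0.008] w 54.8 j6 -1.47 e6 -0.049
t 10.22 pos [ 513.6 -126.4  169.3] yaw 98.03 F [-4.4  4.5  6.6] M [1.572 1.408 0.122] w 54.7 j6 -1.495 e6 -0.133
t 10.3 pos [ 513.6 -126.4  169.4] yaw 98.03 F [-4.2  5.7  6.9] M [1.605 1.398 0.095] w 54.6 j6 -1.495 e6 -0.133
```

```bash

python3 -m crank '{"delta_pos": [[0,0,0],[0,0,0],[0,0,0],[0,0,0]], "twist": [0.02,0,0,0]}' >/dev/null; python3 r.py
python3 -m crank '{"delta_pos": [[0,0,0],[0,0,0],[0,0,0]], "twist": [0.02,0,0]}' >/dev/null; python3 r.py
python3 mk.py side s4
```

```text
t 10.63 pos [ 513.6 -126.4  169.4] yaw 96.84 F [-4.5  5.2  6.3] M [ 1.551  1.347 -0.05 ] w 54.5 j6 -1.515 e6 0.025
t 10.88 pos [ 513.6 -126.4  169.4] yaw 95.7 F [-4.5  4.5  6.3] M [ 1.511  1.379 -0.062] w 54.8 j6 -1.535 e6 0.005
mark px 3 366.6666666666667 237.66666666666666 [ 534.1 -118.2  130. ] r 22.4 ang 23.2
```

View pics/s4c.png

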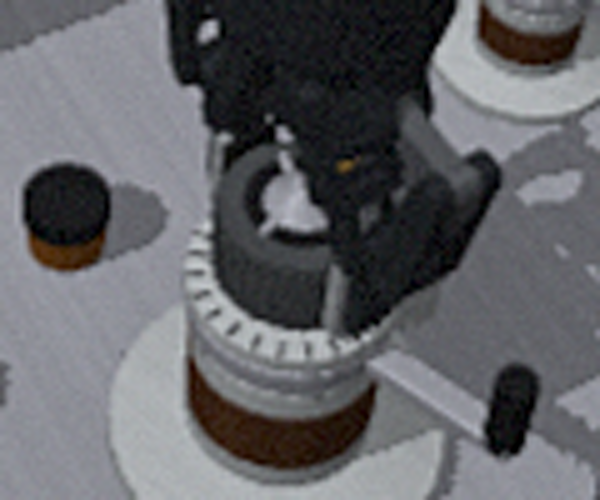

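The mark is tracking: about 17° against an expected 14°. The next click is at yaw ≈83.75.

```bash

python3 -m crank '{"delta_pos": [[0,0,0],[0,0,0],[0,0,0],[0,0,0],[0,0,0]], "twist": [0.05,0.05,0.04,0,0]}' >/dev/null; python3 r.py
python3 -m crank '{"delta_pos": [[0,0,0],[0,0,0],[0,0,0],[0,0,0]], "twist": [0.04,0.02,0,0]}' >/dev/null; python3 r.py
python3 -m crank '{"delta_pos": [[0,0,0],[0,0,0],[0,0,0],[0,0,0]], "twist": [0.02,0,0,0]}' >/dev/null; python3 r.py
python3 -m crank '{"delta_pos": [[0,0,0],[0,0,0],[0,0,0]], "twist": [0.02,0,0]}' >/dev/null; python3 r.py
```

```text
t 11.35 pos [ 513.6 -126.3  169.4] yaw 87.65 F [-4.5  5.8  7.5] M [ 1.708  1.401 -0.089] w 55.0 j6 -1.675 e6 0.069
t 11.68 pos [ 513.6 -126.3  169.3] yaw 84.26 F [-5.4  4.9  6.8] M [1.802 1.38  0.011] w 54.5 j6 -1.735 e6 -0.063
t 12.02 pos [ 513.6 -126.2  169.4] yaw 83.13 F [-5.5  6.2  6.1] M [1.867 1.416 0.113] w 54.7 j6 -1.755 e6 -0.129
t 12.27 pos [ 513.6 -126.2  169.4] yaw 81.94 F [-4.6  6.   7.4] M [ 1.823  1.391 -0.023] w 54.8 j6 -1.775 e6 0.029
```

```bash

python3 -m crank '{"delta_pos": [[0,0,0],[0,0,0],[0,0,0],[0,0,0],[0,0,0]], "twist": [0.05,0.05,0.05,0,0]}' >/dev/null; python3 r.py
python3 -m crank '{"delta_pos": [[0,0,0],[0,0,0],[0,0,0],[0,0,0]], "twist": [0.04,0.02,0,0]}' >/dev/null; python3 r.py
python3 -m crank '{"delta_pos": [[0,0,0],[0,0,0],[0,0,0],[0,0,0]], "twist": [0.02,0,0,0]}' >/dev/null; python3 r.py
python3 -m crank '{"delta_pos": [[0,0,0],[0,0,0],[0,0,0]], "twist": [0.02,0,0]}' >/dev/null; python3 r.py
```

```text
t 12.68 pos [ 513.6 -126.2  169.3] yaw 73.32 F [-5.7  7.3  7.4] M [ 1.886  1.33  -0.128] w 54.8 j6 -1.925 e6 0.09
t 13.02 pos [ 513.6 -126.1  169.3] yaw 69.92 F [-4.4  6.6  7.6] M [1.981 1.336 0.009] w 54.6 j6 -1.985 e6 -0.033
t 13.35 pos [ 513.6 -126.   169.4] yaw 68.83 F [-5.  7.  8.] M [2.053 1.397 0.17 ] w 54.5 j6 -2.004 e6 -0.193
t 13.6 pos [ 513.7 -126.   169.4] yaw 67.75 F [-4.5  7.1  6.9] M [2.086 1.394 0.374] w 54.7 j6 -2.024 e6 -0.411
```

```bash

python3 -m crank '{"delta_pos": [[0,0,0],[0,0,0],[0,0,0]], "twist": [0.01,0,0]}' >/dev/null; python3 r.py
python3 mk.py top t5; python3 r.py
```

```text
t 13.85 pos [ 513.7 -125.9  169.4] yaw 67.21 F [-4.7  7.1  6.3] M [2.064 1.441 0.535] w 54.7 j6 -2.033 e6 -0.53
t 13.9 pos [ 513.7 -125.9  169.4] yaw 67.21 F [-5.6  8.3  7.6] M [2.106 1.418 0.509] w 54.6 j6 -2.033 e6 -0.528
```

Touch felt: 0.52 N m with a slope of about 10 N m/rad, at 6 clicks from the start. The touching click is at yaw ≈69. I back off to yaw ≈129, which is -1.08 rad.

```bash

python3 -m crank '{"delta_pos": [[0,0,0],[0,0,0],[0,0,0],[0,0,0],[0,0,0],[0,0,0],[0,0,0],[0,0,0]], "twist": [-0.08,-0.08,-0.08,-0.08,-0.08,-0.08,-0.08,-0.08]}' >/dev/null; python3 r.py
python3 -m crank '{"delta_pos": [[0,0,0],[0,0,0],[0,0,0],[0,0,0],[0,0,0],[0,0,0],[0,0,0],[0,0,0]], "twist": [-0.08,-0.08,-0.08,-0.08,-0.08,-0.04,0,0]}' >/dev/null; python3 r.py
python3 mk.py side s6
```

```text
t 14.57 pos [ 513.5 -126.6  169.3] yaw 103.89 F [-4.8  2.8  6.5] M [ 1.219  1.37  -0.44 ] w 54.7 j6 -1.392 e6 -0.146
t 15.23 pos [ 513.7 -126.7  169.4] yaw 128.97 F [-5.2  3.3  6.3] M [1.123 1.256 0.056] w 54.7 j6 -0.955 e6 -0.079
mark px 8 359.5 234.625 [ 527.  -107.1  130. ] r 24.1 ang 55.8
```

The mark reads 50°, consistent with the same grasp earlier (46.6° + 3.8°), so nothing slipped. I open the gripper, then rise.

```bash

python3 -m crank '{"delta_pos": [[0,0,0],[0,0,0],[0,0,0],[0,0,0],[0,0,0],[0,0,0],[0,0,0],[0,0,0]], "twist": [0,0,0,0,0,0,0,0]}' 1 >/dev/null; python3 r.py
python3 -m crank '{"delta_pos": [[0,0,-0.02],[0,0,-0.03],[0,0,-0.03],[0,0,-0.03],[0,0,-0.02],[0,0,0],[0,0,0],[0,0,0]], "twist": [0,0,0,0,0,0,0,0]}' >/dev/null; python3 r.py
python3 - <<'E'
from h import *
s=arm.read_state();n='wrist';p,d=imaging.get_image(n);cv2.imwrite('pics/w7.png',p)
u0,v0=proj(n,[513.5,-127,130],s); h=cv2.cvtColor(p,cv2.COLOR_BGR2HSV); v,u=np.mgrid[0:400,0:640]
b=(np.hypot(u-u0,v-v0)<40)&(h[...,1]>120)&(h[...,0]>10)&(h[...,0]<35)&(h[...,2]>90)
a=onz(n,u[b].mean(),v[b].mean(),130,s)
for c in [(513.5,-127),(513,-126.5),(514,-127.5)]:
  e=a[:2]-c;print(b.sum(),a,np.hypot(*e),np.degrees(np.arctan2(e[1],e[0])))
m=np.load('w1.npy')
E
python3 mk.py side s7
```

```text
t 15.95 pos [ 514.9 -127.2  168.9] yaw 128.95 F [-0.1 -0.4  0.6] M [-0.006 -0.029 -0.045] w 85.5 j6 -0.955 e6 -0.0
t 16.62 pos [ 514.3 -127.1  298.1] yaw 128.93 F [-0.2  0.3  0.2] M [-0.075  0.009 -0.015] w 85.5 j6 -0.955 e6 0.0
58 [ 529.89711577 -108.44979878  130.        ] 24.758339418721913 48.525506116471696
58 [ 529.89711577 -108.44979878  130.        ] 24.724932463548942 46.88978656492547
58 [ 529.89711577 -108.44979878  130.        ] 24.811861200204678 50.15549335021503
mark px 16 359.5 234.1875 [ 527.5 -106.3  130. ] r 25.0 ang 55.9
```

View pics/w7.png

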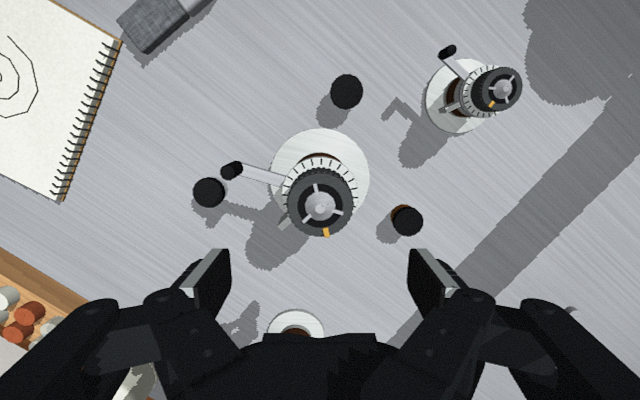

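The mark is now at about 48.5° against 77.8° at the start, i.e. two clicks clockwise of a start that was six open, so the ring is four clicks open and let go. Next I find the knob.

```bash
python3 - <<'E'
from h import *
s=arm.read_state()
for n in ['wrist','side']:
    s=arm.read_state();p,d=imaging.get_image(n);m,T=Tcw(n,s);f,cx,cy=K(m);v,u=np.mgrid[0:400,0:640]
    P=np.stack([(u-cx)/f*d,-(v-cy)/f*d,-d],-1)@T[:3,:3].T+T[:3,3]
    k=(d>0)&(abs(P[...,2]-112)<3)&(np.hypot(P[...,0]-543,P[...,1]+205)<30)
    q=P[k];c=q.mean(0);print(n,len(q),c,np.hypot(c[0]-513.5,c[1]+127),np.degrees(np.arctan2(c[1]+127,c[0]-513.5)))
    if n=='side':
        h=cv2.cvtColor(p,cv2.COLOR_BGR2GRAY)
E
```

```text
wrist 206 [ 545.87011495 -206.14548726  113.20241778] 85.5092538542631 -67.75567991985328
side 58 [ 543.19027216 -204.56978905  111.7702937 ] 83.05771748936915 -69.055372250274
```

```bash

python3 -m crank '{"delta_pos": [[0,0,0],[0,0,0],[0,0,0],[0,0,0],[0,0,0],[0,0,0],[0,0,0],[0,0,0]], "twist": [-0.11,-0.11,-0.11,-0.11,-0.11,-0.11,-0.11,-0.11]}' 0.4 >/dev/null; python3 r.py
python3 -m crank '{"delta_pos": [[0,0,0],[0,0,0],[0,0,0],[0,0,0],[0,-0.03,0],[0,-0.03,0],[0,-0.023,0],[0,0,0]], "twist": [-0.11,-0.11,-0.11,-0.04,0,0,0,0]}' >/dev/null; python3 r.py
python3 -m crank '{"delta_pos": [[0,0,0],[0,0,0]], "twist": [0,0]}' >/dev/null; python3 r.py
```

```text
t 17.48 pos [ 514.7 -127.2  298.1] yaw 179.68 F [-0.6 -0.4 -0.1] M [-0.025 -0.08   0.001] w 34.1 j6 -0.07 e6 -0.87
t 18.15 pos [ 545.  -207.7  297.4] yaw -159.61 F [-0.2  1.  -0.1] M [-0.026 -0.1   -0.054] w 34.2 j6 0.442 e6 0.193
t 18.32 pos [ 543.6 -204.6  298. ] yaw -159.45 F [-0.7  0.2  0.8] M [ 0.029 -0.032 -0.017] w 34.1 j6 0.44 e6 0.001
```

```bash

python3 -m crank '{"delta_pos": [[0,0,0.02],[0,0,0.03],[0,0,0.03],[0,0,0.02],[0,0,0],[0,0,0]], "twist": [0,0,0,0,0,0]}' >/dev/null; python3 r.py
python3 - <<'E'
from h import *
p,d=imaging.get_image('wrist');cv2.imwrite('pics/w8.png',p)
p,d=imaging.get_image('side');cv2.imwrite('pics/s8.png',cv2.resize(p[160:360,280:480],None,fx=3,fy=3))
print(proj('wrist',[543.6,-204.8,112]))
E
```

```text
t 18.82 pos [ 543.7 -204.1  198.6] yaw -159.34 F [0.3 0.1 1.2] M [-0.036  0.015 -0.001] w 34.1 j6 0.44 e6 -0.001
(np.float64(322.12968579167267), np.float64(243.97044855783093))
```

View pics/w8.png

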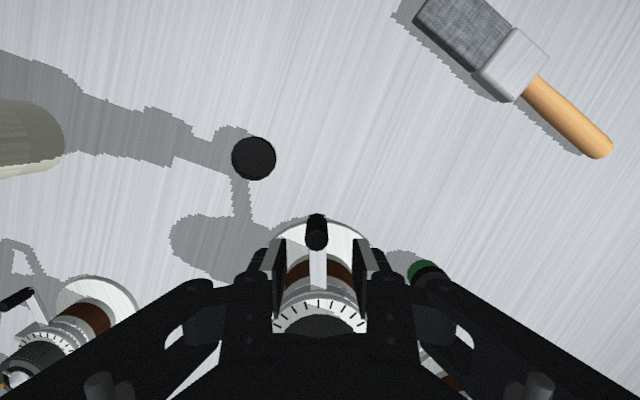

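View pics/s8.png

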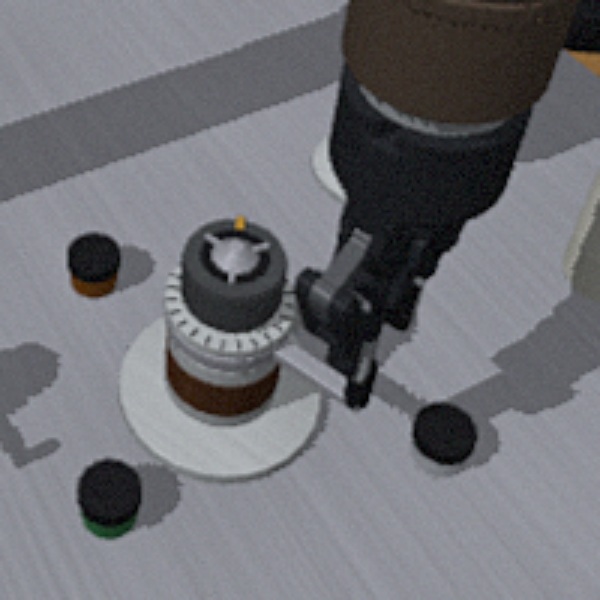

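The knob sits centred between the fingers, at (317,232) in the wrist view. I lower to straddle it, narrow the jaws and sweep anticlockwise.

```bash

python3 -m crank '{"delta_pos": [[0,0,0.015],[0,0,0.015],[0,0,0.005],[0,0,0],[0,0,0]], "twist": [0,0,0,0,0]}' >/dev/null; python3 r.py
python3 -m crank '{"delta_pos": [[0,0,0],[0,0,0],[0,0,0],[0,0,0]], "twist": [0,0,0,0]}' 0.28 >/dev/null; python3 r.py
python3 -m crank '{"delta_pos": [[-0.0043,0,0],[-0.0043,0.0001,0],[-0.0043,0.0001,0],[-0.0043,0.0001,0],[0,0,0]], "twist": [-0.05,-0.05,-0.05,-0.05,0]}' >/dev/null; python3 r.py
```

```text
t 19.33 pos [ 544.7 -204.9  165.2] yaw -159.4 F [ 0.7 -0.5  0.3] M [ 0.02  -0.054 -0.028] w 34.4 j6 0.441 e6 -0.0
t 19.67 pos [ 544.2 -204.9  164.5] yaw -159.43 F [ 0.8  0.4 -0.6] M [ 0.035  0.033 -0.001] w 24.4 j6 0.441 e6 -0.0
t 20.08 pos [ 559.7 -197.2  164.1] yaw -147.9 F [ 0.  -0.2 -0.9] M [ 0.072 -0.009  0.031] w 24.0 j6 0.626 e6 0.26
```

```bash

python3 -m crank '{"delta_pos": [[-0.0043,0.0001,0],[-0.0043,0.0001,0],[-0.0043,0.0001,0],[-0.0043,0.0001,0],[-0.0043,0.0001,0],[-0.0043,0.0001,0],[0,0,0]], "twist": [-0.05,-0.05,-0.05,-0.05,-0.05,-0.05,0]}' >/dev/null; python3 r.py
python3 - <<'E'
from h import *
p,d=imaging.get_image('wrist');cv2.imwrite('pics/w9.png',p)
E
```

```text
t 20.67 pos [ 579.  -180.4  163.9] yaw -130.78 F [-0.8  0.9  0.9] M [-0.017  0.004 -0.055] w 24.0 j6 0.894 e6 0.252
```

View pics/w9.png

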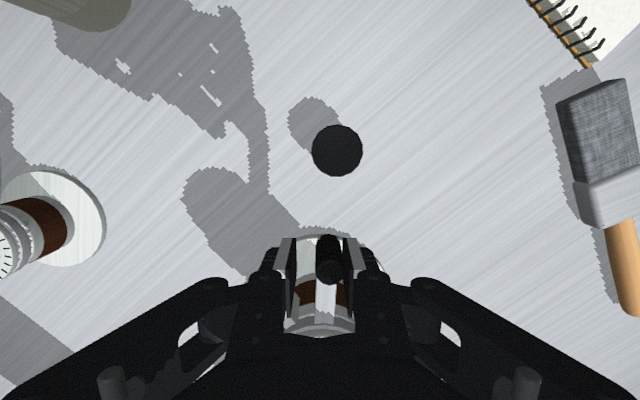

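The knob is carried by the trailing finger, at (328,260), with TCP radius 84.5 mm. I continue to the stop.

```bash

python3 -m crank '{"delta_pos": [[-0.0043,0.0001,0],[-0.0043,0.0001,0],[-0.0043,0.0001,0],[-0.0043,0.0001,0],[-0.0043,0.0001,0],[0,0,0]], "twist": [-0.05,-0.05,-0.05,-0.05,-0.05,0]}' >/dev/null; python3 r.py
python3 -m crank '{"delta_pos": [[-0.003,0,0],[-0.003,0,0],[0,0,0]], "twist": [-0.035,-0.035,0]}' >/dev/null; python3 r.py
python3 -m crank '{"delta_pos": [[-0.0025,0,0],[0,0,0]], "twist": [-0.03,0]}' >/dev/null; python3 r.py
```

```text
t 21.22 pos [ 590.8 -162.7  163.8] yaw -116.5 F [-1.3 -0.3 -0.6] M [-0.039 -0.062 -0.059] w 23.6 j6 1.113 e6 0.247
t 21.47 pos [ 593.3 -157.5  163.8] yaw -112.56 F [ 0.2 -0.3  0.2] M [-0.053  0.078  0.032] w 23.8 j6 1.173 e6 0.174
t 21.63 pos [ 594.2 -155.2  163.8] yaw -110.85 F [-1.6  0.1  0.1] M [-0.103  0.222 -0.016] w 23.7 j6 1.199 e6 0.139
```

```bash

python3 -m crank '{"delta_pos": [[-0.0025,0,0],[0,0,0]], "twist": [-0.03,0]}' >/dev/null; python3 r.py
python3 -m crank '{"delta_pos": [[-0.0025,0,0],[0,0,0]], "twist": [-0.03,0]}' >/dev/null; python3 r.py
```

```text
t 21.8 pos [ 595.1 -152.9  163.8] yaw -109.12 F [-0.6 -0.8 -0.8] M [-0.189  0.288  0.035] w 24.1 j6 1.226 e6 0.14
t 21.97 pos [ 595.3 -151.8  163.8] yaw -107.39 F [-1.7 -5.   0.7] M [-1.549e+00  6.220e-01 -1.000e-03] w 24.0 j6 1.252 e6 0.124
```

```bash

python3 -m crank '{"delta_pos": [[-0.0015,0,0],[0,0,0],[0,0,0]], "twist": [0,0,0]}' >/dev/null; python3 r.py
```

```text
t 22.22 pos [ 595.3 -151.5  163.8] yaw -107.48 F [ -2.5 -10.4  -0. ] M [-2.759  0.759  0.017] w 23.6 j6 1.248 e6 -0.008
```

Force climbs to 10 N while the position stalls, so the lever is at its stop. I back off a little, rise and check.

```bash

python3 -m crank '{"delta_pos": [[0.004,0,0],[0.003,0,0],[0,0,-0.02],[0,0,-0.03],[0,0,-0.03],[0,0,-0.03],[0,-0.03,-0.02],[0,-0.03,0]], "twist": [0,0,0,0,0,0,0,0]}' >/dev/null; python3 r.py
python3 -m crank '{"delta_pos": [[0,-0.03,0],[0,-0.03,0],[0,0,0],[0,0,0]], "twist": [0,0,0,0]}' >/dev/null; python3 r.py
python3 - <<'E'
from h import *
for n in ['wrist','side','top']:
    s=arm.read_state();p,d=imaging.get_image(n);cv2.imwrite(f'pics/{n}9.png',p);m,T=Tcw(n,s);f,cx,cy=K(m);v,u=np.mgrid[0:400,0:640]
    P=np.stack([(u-cx)/f*d,-(v-cy)/f*d,-d],-1)@T[:3,:3].T+T[:3,3]
    r=np.hypot(P[...,0]-513.5,P[...,1]+127)
    k=(d>0)&(abs(P[...,2]-112)<3)&(abs(r-85)<14)
    q=P[k];c=q.mean(0);print(n,len(q),c,np.hypot(c[0]-513.5,c[1]+127),np.degrees(np.arctan2(c[1]+127,c[0]-513.5)))
    u0,v0=proj(n,[513.5,-127,130],s); h=cv2.cvtColor(p,cv2.COLOR_BGR2HSV)
    b=(np.hypot(u-u0,v-v0)<40)&(h[...,1]>110)&(h[...,0]>10)&(h[...,0]<35)&(h[...,2]>80)&(r<35)&(P[...,2]>122)
    if b.sum():
        a=onz(n,u[b].mean(),v[b].mean(),130,s);e=a-[513.5,-127,130];print(' mark',b.sum(),np.hypot(*e[:2]),np.degrees(np.arctan2(e[1],e[0])))
for n,uv in dict(top=[(432,175),(411,262),(338,232)]).items():
    p0=cv2.imread('pics/top0.png');p1=cv2.imread('pics/top9.png')
    for x,y in uv: print(abs(p0[y-12:y+12,x-12:x+12].astype(int)-p1[y-12:y+12,x-12:x+12]).mean())
E
```

```text
t 22.88 pos [ 653.8 -173.6  302.1] yaw -107.26 F [1.5 0.8 1.1] M [-0.006 -0.129  0.007] w 24.2 j6 1.289 e6 -0.105
t 23.22 pos [ 710.  -191.3  291.8] yaw -107.37 F [-0.4  0.3 -0.8] M [-0.002  0.079  0.002] w 23.9 j6 1.312 e6 0.005
wrist 154 [ 595.40892402 -158.46829998  112.96001429] 87.7458018228422 -21.016099592636404
side 48 [ 590.24800045 -156.58120375  111.73193728] 82.25146314028073 -21.078303510845924
 mark 16 25.038090728888232 55.90206976738722
top 13 [ 594.6418561  -161.34349863  110.9534969 ] 88.11059362874708 -22.94063554315156
2.486111111111111
17.625
68.04861111111111
```

View pics/side9.png

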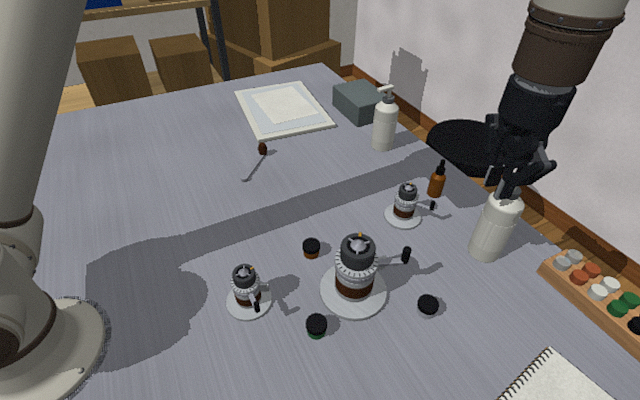

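View pics/top9.png

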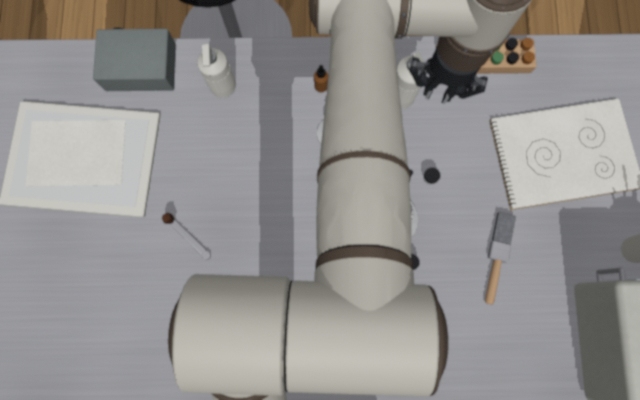

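The side view shows the lever swung round with its knob at (406,255). The pots at (311,247), (317,325) and (428,305) are where they started. Knob angle is ≈ -21°, and the lug geometry predicts about -20° at the stop. The mark is unchanged at 55.9° in the side view since release. I hand in the job.

```bash
python3 -c "
from bench import job_done; print(job_done())"
```

```text
the job is handed in; nothing more can be done
None
```

The mill is set and the job is handed in; the interface gives no verdict, so what follows rests on my own readings.

- **Touch:** I gripped the largest mill's ring and turned it clockwise. The earlier clicks showed only ripple. At six clicks the torque climbed steadily at about 10 N m/rad, and I stopped at 0.52 N m.
- **Back-off:** I turned the ring back to four clicks (60°) open and let go. The wrist view puts the mark 29.3° clockwise of its start, where 30° is expected. The raw side-camera mark angle reads about 7° higher than the wrist's because of camera bias, but it was the same (55.9°) after release and at the end.
- **Lock lever:** I pushed the knob round until the force rose to about 10 N with no further movement, then backed off. The knob is now at about -21°, a swing of roughly 47°, and the lug position predicts about -20° at the stop. The three cameras agree on that angle only to about 2°, and the joint itself was not read.
- **Ink pots:** In the side view all three stand where they did at the start. The final top view confirms only one directly, because the arm hid the other two. The gripper never came down to pot height.

The run took about 23 s of the 72 s allowed.

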